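# Gauge the bored blocks and reject the tight one

### The job

Check the two bored wooden blocks with the steel plug gauge: lift the gauge out of its dark wooden stand and push it fully home in the hole of the block that it passes into, leaving it standing there with the block about where it was. Then stand the block whose hole is too small for the gauge upright on the floor of the shallow plywood reject tray.

Things in the scene. Friction and masses are not known exactly. Their poses are not given: they have to be found in the camera images.
- gauge_handle (a point): Middle of the handle (26 mm dia., 50 mm long) of the loose steel plug gauge, 106 mm tall, z up. Below: collar 36 mm dia., underside 30 mm under this point; plug 22 mm dia., tapering in its last 20 mm to a 10 mm nose 80 mm under it. Starts in a fixed dark wood stand 80x80x60 mm, this point 90 mm above the table. Fully home: collar on the block's top, this point 30 mm above it.
- go_hole (a point): Centre of the mouth of the large hole (28 mm dia., straight through; the gauge fits) in the top of a loose light wood block, x 60 by y 48 by z 60 mm, 130 g, standing on the table; this point is 60 mm above the table. x along the 60 mm side, y along the 48 mm side, z up.
- nogo_centre (a point): Centre (30 mm up) of the other bored block, the reject: same wood, size (x 60, y 48, z 60 mm) and axes, loose, 130 g, but its through hole is only 14 mm dia.: just the tip of the gauge's nose would enter. A third block of that size with no hole, an undrilled blank, stands in the same row and has no part in this; the order of the three varies.
- tray_in (a point): Centre of the inner floor of the fixed, shallow, open plywood reject tray: x 180 by y 150 mm outside, walls 5 mm thick, rim 20 mm above this floor, floor 5 mm above the table. x along the 180 mm side, z up. A block standing in it has its centre 30 mm above this point.
There are look-alikes about, which are no part of the job. Leave any pink look-alike of the part that bears go_hole alone.

How it is judged:
By the outcome, as a careful person would: the job done as asked, in the order asked, and still so for the second after the job is handed in, with the robot touching nothing.
It also fails if it takes over 58 s, if anything falls off the work surface, if the arm or the gripper's body presses on something with over 40 N, if the wrist force passes 120 N, or if a joint passes its speed limit or range.

### The arm

A 6-joint arm with a two-finger parallel gripper is mounted at the origin on the work surface. World frame = base frame: x ahead of the robot, y to its left, z up, the work surface at z = 0. Lengths are in m, angles in degrees, forces in N, time in s.
With the tool pointing down it reaches from about 0.3 to 0.75 m from the base axis. Payload 8.5 kg.
Tool frame: the origin (TCP) lies midway between the tips of the shut fingers; the grasp point (between the pads) lies 19 mm behind it (env.tcp_to_grasp is the z of the grasp point in the tool frame, in m); z points along the fingers, y is the line along which they close (so a half turn about z gives the same grasp; the last joint's range is limited). The gripper opens to 85 mm and grips with 20 to 120 N. Pads are 22 mm wide; open, the fingers measure 114 mm over their backs; the gripper's body (76 mm by 85 mm) begins 54 mm behind the grasp point. The pads swing forward as they close: fully open they stand 13 mm farther back than shut.
Start: joints at [-82.065, 21.807, 74.336, -0, 83.858, -12.336], TCP at [0.191, -0.516, 0.231] pointing down, gripper open.
Joint ranges: [-178.18, 178.18], [-50.72, 133.34], [12.68, 142.11], [-81.47, 261.47], [9.98, 163.14], [-165.26, 165.26]. Speed limits (degrees/s): [136.94, 136.94, 180, 180, 180, 180].

### API

Orientations are given as a 3x3 rotation matrix whose columns are the frame's x, y, z axes.
In Python, from rig import env, imaging, job, models gives the robot as it stands. The module is installed in compiled form; this text tells all that it offers.
- The arm moves only by the tool jog_arm, never from a script. Its argument "plan" is text: rows parted by semicolons, each of 7 numbers parted by spaces: the turn, a rotation vector about the tool's x, y, z in degrees, then the shift along the tool's x, y, z in cm, then the closure in counts, from 0 (fully open) to 255 (shut). In form: rx ry rz x y z claw; .... A call has 1 to 10 rows; each row shifts and turns the commanded pose from where the row before left it, along the tool's axes as they then stand; what a row does not reach is not made up. A row lasts 1/12 s, in which the tool goes at most 41.7 mm and 7.16 degrees, less where a joint would pass 70% of its speed; a pose out of reach is approached as far as the arm can. A call with a gripper value outside its range is refused whole. The fingers move at their own pace and stop on an object; "grip_force" is the grip in N (left out, the last holds). Time passes only in rows, so rows that do not move let the fingers close. It gives the time, the measured TCP pose, the force, the opening and the grip force at its end, in the units of the state.
- env.observe(): the state, without advancing time (a new reading comes with each control period).
- imaging.get_image(name): name is "scene" or "top" or "wrist"; returns a dict with "pixels" (420x560x3 uint8, red, green, blue), "depth" (420x560 float32, m along the optical axis (not along the pixel's ray), 0 where there is no reading), "fov_y" (degrees; the focal length in pixels is half the picture's height over the tangent of half this angle, whatever the lens; pixels are square), "cx", "cy" (the principal point, pixels), "world_from_camera" (4x4, takes a point from camera to world coordinates). Camera axes: x right, y down, z forward; pixel columns grow to the right and rows downward; lengths in m; the calibration is good to about 2 mm. A picture is of the moment at which its call begins.
- job.close_job(): hands the job in; it is judged then, once.
Trained networks look in the newest picture that a camera, given by its name, has taken for a name from the list of things; names that differ only in an ending like _2 or _b are one class to them, and where a whole thing is asked for, a point or a joint stands for the part that bears it (a point fixed in the world has none). Each returns a list of dicts, best first, with "confidence" (0 to 1); they miss things now and then, are a little off and sometimes report something else, mostly with a low value. They report only what shows in the picture. A call takes as long as a camera call. They do not tell look-alikes from the thing itself.
- models.outline_of(camera, query): "region" (420x560 bool, what is visible of it) and "bbox" ([centre column, centre row, width, height] in pixels, round what is visible of it).
- models.tip_of(camera, query): "at" ([column, row] in pixels: a listed point, or the origin of a listed thing).
The state is a dict: "time_s": time; "q": joint angles; "qvel": joint speeds; "joint_efforts": joint torques, N m; "position": TCP position; "tool_rot": TCP orientation; "ft_force": force on the tool from outside, world axes, zero at the start; "wrist_torque": the same for the moment, N m; "grip_width": finger opening in m; "gripper_force": force on a finger pad.
Only numpy, scipy, OpenCV 4.12 (cv2) and the standard library are available. Lean on these libraries where they do the work, as an engineer would, in place of code of your own. Each camera call takes 0.05 s, during which the arm holds its last target. There are 200 camera calls.

## Working session

There is one attempt and no reset: what is moved stays moved. The work goes in short steps, Python scripts to look and compute and a tool call to move; the robot and the scene stay as the last step left them, time stands still between calls to the robot, and variables do not carry over. Pictures are saved under pics/ and viewed, at most 10 in all, crops included, and the job is handed in when it is done.

Besides the shell and the picture viewer there is one more tool, called after "Request:" by a JSON object that holds its "method" and its "body". jog_arm: Moves the arm, as the interface text tells. Its arguments: {"type":"object","properties":{"plan":{"type":"string"},"grip_force":{"type":"number"}},"required":["plan"]}

```bash
mkdir -p pics; cat > h.py <<'E'
import numpy as np, cv2
from rig import env, imaging, job, models
def cloud(im):
    d=im["depth"];h,w=d.shape;f=h/2/np.tan(np.radians(im["fov_y"])/2)
    v,u=np.mgrid[:h,:w];T=np.array(im["world_from_camera"])
    P=np.stack([(u-im["cx"])*d/f,(v-im["cy"])*d/f,d],-1)
    W=P@T[:3,:3].T+T[:3,3];W[d<=0]=np.nan
    return W
def save(im,n,crop=None,s=1):
    p=im["pixels"][...,::-1]
    if crop: p=p[crop[1]:crop[3],crop[0]:crop[2]]
    cv2.imwrite(f"pics/{n}.png",cv2.resize(p,None,fx=s,fy=s))
E
python3 - <<'E'
from h import *
ims={n:imaging.get_image(n) for n in("scene","top")}
cv2.imwrite("pics/a.png",cv2.resize(np.vstack([ims[n]["pixels"] for n in ims])[...,::-1],(400,600)) if 0 else ims["top"]["pixels"][...,::-1])
save(ims["scene"],"b")
for n in ims:
    W=cloud(ims[n])
    for q in("gauge_handle","go_hole","nogo_centre","tray_in"):
        for r in models.tip_of(n,q):
            u,v=map(int,np.round(r["at"])); print(n,q,round(r["confidence"],2),u,v,W[v,u].round(3) if 0<=v<420 and 0<=u<560 else None)
s=env.observe();print(s["time_s"],s["tool_rot"],s["grip_width"],env.tcp_to_grasp)
E
```

```text
scene gauge_handle 0.52 349 169 [0.443 0.239 0.092]
scene go_hole 0.97 274 288 [ 0.634 -0.097  0.034]
scene go_hole 0.87 190 204 [ 0.31  -0.159  0.05 ]
scene go_hole 0.59 236 312 [ 0.644 -0.194  0.03 ]
scene go_hole 0.58 286 208 [0.448 0.044 0.051]
scene nogo_centre 0.65 324 259 [0.638 0.029 0.06 ]
scene tray_in 0.96 154 293 [ 0.492 -0.327  0.005]
top gauge_handle 0.86 150 242 [0.444 0.242 0.118]
top go_hole 0.84 376 131 [ 0.671 -0.214  0.024]
top go_hole 0.82 262 232 [0.463 0.034 0.002]
top go_hole 0.79 326 139 [ 0.66  -0.108  0.007]
top go_hole 0.79 366 298 [ 0.318 -0.182 -0.002]
top nogo_centre 0.71 252 156 [0.617 0.049 0.059]
top tray_in 0.94 430 212 [ 0.496 -0.325  0.005]
0.5 [[ 9.38059777e-01  3.46473454e-01 -8.17018790e-06]
 [ 3.46473453e-01 -9.38059775e-01  7.41035316e-05]
 [ 1.80107819e-05 -7.23442956e-05 -9.99999997e-01]] 0.08578449774263398 -0.0187
```

View pics/a.png

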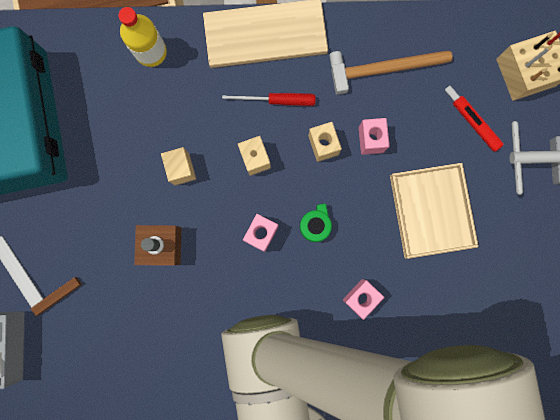

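View pics/b.png

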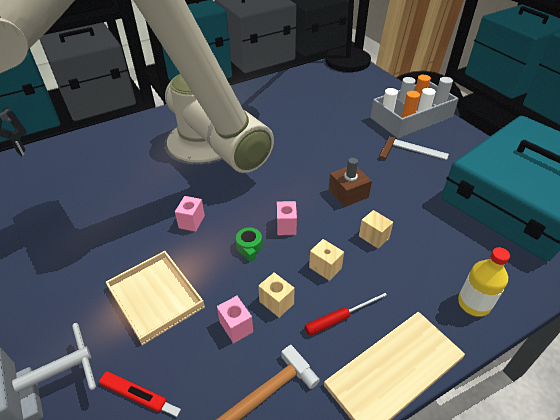

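The top view has three pale blocks in the row:
- The blank is at (178,166).
- The block at (254,155) has the small hole, so it is the no-go.
- The block at (324,141) has the large hole, so it is the go.

The look-alikes are the pink blocks at (375,135), (261,232) and (364,299). The gauge is in its stand at (152,244) and the tray is at (434,210).

```bash
python3 - <<'E'
from h import *
im=imaging.get_image("top");W=cloud(im)
T=np.array(im["world_from_camera"]);print("cam",T[:3,3].round(3))
hsv=cv2.cvtColor(im["pixels"],cv2.COLOR_RGB2HSV)
def rect(m,n,z):
    P=W[m][:,:2].astype(np.float32); r=cv2.minAreaRect(P*1000); b=cv2.boxPoints(r)
    print(n,m.sum(),"c",np.round(r[0],1),"size",np.round(r[1],1),"ang",round(r[2],1),"zmed",np.nanmedian(W[m][:,2]).round(4)); return r
def near(u,v,lo,hi,R):
    m=(W[...,2]>lo)&(W[...,2]<hi); vv,uu=np.mgrid[:420,:560]; return m&(abs(uu-u)<R)&(abs(vv-v)<R)
rect(near(324,141,.054,.066,26),"go",0)
rect(near(254,155,.054,.066,26),"nogo",0)
rect(near(178,166,.054,.066,26),"blank",0)
rect(near(375,135,.054,.066,26),"pink",0)
rect(near(157,245,.054,.063,32),"stand",0)
rect(near(152,243,.108,.125,15),"gaugetop",0)
rect(near(434,210,.017,.032,62),"tray",0)
# hole centres: dark pixels at known height 0.06
h=420;f=h/2/np.tan(np.radians(im["fov_y"])/2)
for n,u,v in(("go",324,141),("nogo",254,155)):
    for nm in models.outline_of("top","go_hole" if n=="go" else "nogo_centre")[:4]: print(n,nm["bbox"],round(nm["confidence"],2))
a=im["pixels"][110:190,220:400,::-1];b=im["pixels"][205:285,110:200,::-1]
cv2.imwrite("pics/c.png",np.vstack([cv2.resize(a,None,fx=4,fy=4,interpolation=2),cv2.resize(np.hstack([b,b]),None,fx=4,fy=3,interpolation=2)[:280]]))
E
```

```text
cam [ 0.41  -0.013  1.064]
go 564 c [ 649.5 -100.8] size [61.8 48.3] ang 16.5 zmed 0.0605
nogo 657 c [623.3  46.6] size [61.1 48. ] ang 18.8 zmed 0.0604
blank 699 c [605.4 205.9] size [61.5 48.3] ang 14.4 zmed 0.06
pink 572 c [ 658.  -204.5] size [60.6 48.6] ang 3.2 zmed 0.0604
stand 1241 c [441.5 248.9] size [81.8 78.5] ang 88.3 zmed 0.0601
gaugetop 153 c [441.8 247.6] size [23.7 24.7] ang 88.1 zmed 0.1162
tray 934 c [ 524.7 -310.8] size [234.  179.7] ang 7.8 zmed 0.0249
go [260.2, 233.1, 30.1, 38.7] 0.95
go [324.6, 139.2, 30.9, 40.0] 0.87
go [362.0, 297.1, 34.6, 34.6] 0.84
go [372.8, 135.5, 31.1, 37.8] 0.62
nogo [253.6, 156.3, 31.6, 39.2] 0.69
```

View pics/c.png

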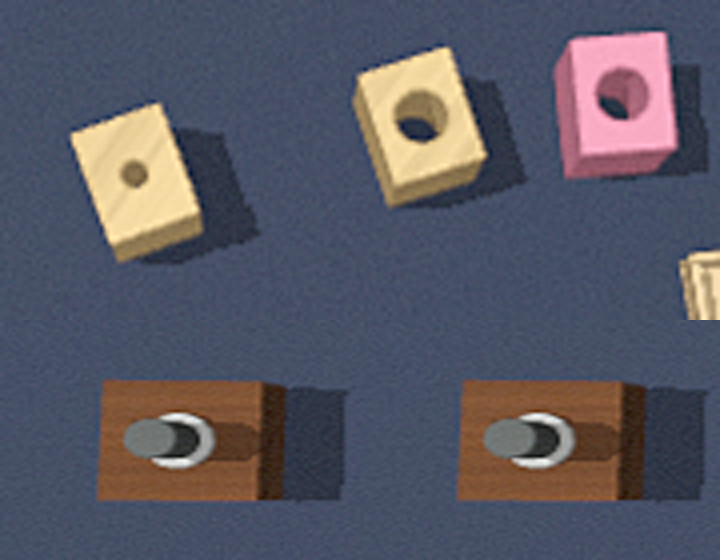

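The crop confirms it: small hole at (254,155), large hole at (324,141), and the gauge upright in its stand.

Request:
{"method": "jog_arm", "body": {"plan": "0 0 0 3 -2.5 0.3 0;0 0 0 3 -2.5 0.3 0;0 0 0 3 -2.5 0.3 0;0 0 0 3 -2.5 0.3 0;0 0 0 3 -2.5 0.3 0;0 0 0 3 -2.5 0.3 0;0 0 0 3 -2.5 0.3 0;0 0 0 3 -2.5 0.3 0;0 0 0 3 -2.5 0.3 0;0 0 0 3 -2.5 0.3 0", "grip_force": 60}}

```text
time_s: 1.48
position: [0.3859, -0.1757, 0.2015]
tool_rot: [[0.938, 0.346, 0.001], [0.346, -0.938, -0.0], [0.0, 0.001, -1.0]]
ft_force: [0.5, -0.9, 0.6]
grip_width: 0.0854
gripper_force: 0.0
```

```bash
cat >> h.py <<'E'
def delta(*t,yaw=None):
    s=env.observe();R=np.array(s["tool_rot"]);p=np.array(s["position"])
    d=R.T@(np.array(t)-p)*100
    print("pos",p.round(4),"yaw",np.degrees(np.arctan2(R[1,0],R[0,0])).round(1),"delta cm",d.round(2),"len",np.linalg.norm(d).round(1))
E
python3 -c "
from h import *
delta(.441,.247,.17)
im=imaging.get_image('top');W=cloud(im)
vv,uu=np.mgrid[:420,:560]
m=(W[...,2]>.017)&(W[...,2]<.032)&(abs(uu-434)<48)&(abs(vv-210)<52)
r=cv2.minAreaRect(W[m][:,:2].astype(np.float32)*1000);print(r)
"
```

```text
pos [ 0.3859 -0.1757  0.2015] yaw 20.3 delta cm [ 19.8  -37.76   3.13] len 42.7
((500.0799560546875, -328.39697265625), (180.5619659423828, 151.27642822265625), 7.752601623535156)
```

Request:
{"method": "jog_arm", "body": {"plan": "0 0 0 1.8 -3.5 0.3 0;0 0 0 1.8 -3.5 0.3 0;0 0 0 1.8 -3.5 0.3 0;0 0 0 1.8 -3.5 0.3 0;0 0 0 1.8 -3.5 0.3 0;0 0 0 1.8 -3.5 0.3 0;0 0 0 1.8 -3.5 0.3 0;0 0 0 1.8 -3.5 0.3 0;0 0 0 1.8 -3.5 0.3 0;0 0 0 1.8 -3.5 0.3 0"}}

```text
time_s: 2.37
position: [0.4328, 0.2153, 0.1714]
tool_rot: [[0.938, 0.347, 0.001], [0.347, -0.938, 0.0], [0.001, 0.0, -1.0]]
ft_force: [1.7, -1.8, 0.5]
grip_width: 0.0852
gripper_force: 0.0
```

```bash
python3 -c "
from h import *
delta(.441,.247,.17)
im=imaging.get_image('wrist');W=cloud(im)
print(np.array(im['world_from_camera']).round(3))
for r in models.tip_of('wrist','gauge_handle'):
    u,v=map(int,np.round(r['at'])); print(r['confidence'],u,v,W[v,u])
m=(W[...,2]>.1)&(W[...,2]<.125)&(np.hypot(W[...,0]-.441,W[...,1]-.247)<.04)
P=W[m];print(m.sum(),np.median(P,0),P.min(0),P.max(0))
P=P[P[:,2]>.112].astype(np.float32)
print(cv2.minEnclosingCircle(P[:,:2]*1000))
save(im,'w1')
"
```

```text
pos [0.4328 0.2153 0.1714] yaw 20.3 delta cm [ 1.87 -2.69  0.14] len 3.3
[[ 0.346 -0.891 -0.294  0.507]
 [-0.938 -0.329 -0.109  0.244]
 [ 0.     0.313 -0.95   0.315]
 [ 0.     0.     0.     1.   ]]
0.72 236 188 [0.44838942 0.25000628 0.11624433]
1371 [0.44176701 0.25034528 0.1163628 ] [0.4267041  0.23795082 0.10001209] [0.45257819 0.26317134 0.11861448]
((439.6411437988281, 250.50393676757812), 12.993243217468262)
```

View pics/w1.png

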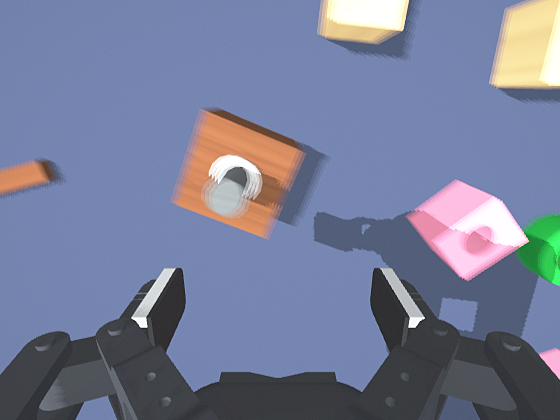

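The picture shows the gauge at (228,195) in its stand, slightly blurred, ahead of the open fingers. I'll centre over it and look again once the arm has settled.

Request:
{"method": "jog_arm", "body": {"plan": "0 0 0 0.9 -1.4 0.3 0;0 0 0 1 -1.5 0.3 0;0 0 0 0 0 0 0;0 0 0 0 0 0 0"}}

```text
time_s: 2.8
position: [0.4407, 0.2468, 0.1652]
tool_rot: [[0.938, 0.347, -0.0], [0.347, -0.938, -0.0], [-0.001, 0.0, -1.0]]
ft_force: [0.7, -0.0, 0.0]
grip_width: 0.0854
gripper_force: 0.0
```

```bash
python3 -c "
from h import *
im=imaging.get_image('wrist');W=cloud(im)
m=(W[...,2]>.1)&(W[...,2]<.125)&(np.hypot(W[...,0]-.441,W[...,1]-.247)<.04)
P=W[m];print(m.sum(),np.median(P,0),P.min(0),P.max(0))
P=P[P[:,2]>.112].astype(np.float32)
c=cv2.minEnclosingCircle(P[:,:2]*1000);print(c)
delta(c[0][0]/1000,c[0][1]/1000,.073)
"
```

```text
1387 [0.4420274  0.25145458 0.11627971] [0.42718626 0.23778989 0.10009327] [0.45221721 0.26341388 0.11868171]
((439.5274353027344, 250.62728881835938), 13.076312065124512)
pos [0.4407 0.2463 0.1653] yaw 20.3 delta cm [ 0.05 -0.44  9.23] len 9.2
```

Request:
{"method": "jog_arm", "body": {"plan": "0 0 0 0 -0.35 1.8 0;0 0 0 0 0 2.5 0;0 0 0 0 0 2.5 0;0 0 0 0 0 1.6 0;0 0 0 0 0 0.8 0;0 0 0 0 0 0 0;0 0 0 0 0 0 255;0 0 0 0 0 0 255;0 0 0 0 0 0 255;0 0 0 0 0 0 255", "grip_force": 60}}

```text
time_s: 3.68
position: [0.4399, 0.2504, 0.0742]
tool_rot: [[0.938, 0.347, 0.002], [0.347, -0.938, 0.0], [0.002, 0.0, -1.0]]
ft_force: [-0.3, -0.3, 0.7]
grip_width: 0.039
gripper_force: 0.0
```

Request:
{"method": "jog_arm", "body": {"plan": "0 0 0 0 0 0 255;0 0 0 0 0 0 255;0 0 0 0 0 0 255;0 0 0 0 0 0 255"}}

```text
time_s: 4.02
position: [0.4398, 0.2504, 0.0741]
tool_rot: [[0.938, 0.347, 0.001], [0.347, -0.938, 0.0], [0.001, 0.0, -1.0]]
ft_force: [-1.0, -2.0, 6.1]
grip_width: 0.0247
gripper_force: 58.5
```

Request:
{"method": "jog_arm", "body": {"plan": "0 0 0 0 0 -0.8 255;0 0 0 0 0 -1.5 255;0 0 0 0 0 -2 255;0 0 0 0 0 -2 255;0 0 0 0 0 -2 255;0 0 0 0 0 -1.5 255;0 0 0 0 0 -0.7 255;0 0 0 0 0 0 255;0 0 0 0 0 0 255"}}

```text
time_s: 4.77
position: [0.4392, 0.2502, 0.1779]
tool_rot: [[0.938, 0.347, -0.001], [0.347, -0.938, -0.0], [-0.001, -0.0, -1.0]]
ft_force: [-0.7, 0.2, -2.9]
grip_width: 0.0249
gripper_force: 59.0
```

```bash
python3 -c "
from h import *
s=env.observe();print(s['ft_force'],s['grip_width'])
delta(.6495,-.1008,.179)
"
```

```text
[-0.72929073  0.15331596 -2.86808527] 0.024901486983572738
pos [0.4392 0.2502 0.1779] yaw 20.3 delta cm [ 7.57 40.22 -0.12] len 40.9
```

Request:
{"method": "jog_arm", "body": {"plan": "0 0 0 0.1 2 0 255;0 0 0 0.3 4 0 255;0 0 0 0.3 4 0 255;0 0 0 0.3 4 0 255;0 0 0 0.3 4 0 255;0 0 0 0.3 4 0 255;0 0 0 0.3 4 0 255;0 0 0 0.3 4 0 255;0 0 0 0.2 4 0 255;0 0 0 0.2 4 0 255"}}

```text
time_s: 5.6
position: [0.5955, -0.099, 0.1766]
tool_rot: [[0.938, 0.346, -0.003], [0.346, -0.938, 0.001], [-0.002, -0.002, -1.0]]
ft_force: [1.0, 1.1, -2.1]
grip_width: 0.0245
gripper_force: 59.4
```

Request:
{"method": "jog_arm", "body": {"plan": "0 0 0 0 2.2 0 255;0 0 0 0 0 0 255;0 0 0 0 0 0 255;0 0 0 0 0 0 255"}}

```text
time_s: 5.93
position: [0.6026, -0.1172, 0.177]
tool_rot: [[0.938, 0.347, -0.002], [0.347, -0.938, 0.001], [-0.002, -0.002, -1.0]]
ft_force: [0.1, 0.4, -2.7]
grip_width: 0.0249
gripper_force: 59.5
```

```bash
python3 -c "
from h import *
im=imaging.get_image('wrist');W=cloud(im)
save(im,'w2')
m=(W[...,2]>.055)&(W[...,2]<.065)&(np.hypot(W[...,0]-.6495,W[...,1]+.1008)<.045)
r=cv2.minAreaRect(W[m][:,:2].astype(np.float32)*1000);print(m.sum(),r)
delta(r[0][0]/1000,r[0][1]/1000,.179)
"
```

```text
3742 ((647.3782958984375, -99.16363525390625), (60.20524215698242, 48.16123580932617), 16.724515914916992)
pos [ 0.6027 -0.1168  0.1776] yaw 20.3 delta cm [ 4.8  -0.1  -0.15] len 4.8
```

View pics/w2.png

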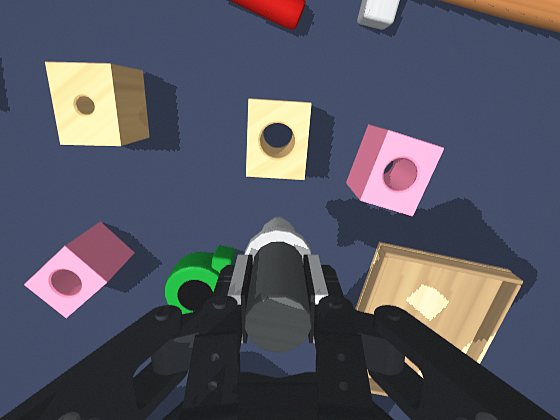

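The picture shows the go block's hole at (277,138), ahead of the held gauge. I'll measure the gauge axis with the same camera so the calibration bias cancels.

```bash
python3 -c "
from h import *
im=imaging.get_image('wrist');W=cloud(im)
s=env.observe();R=np.array(s['tool_rot']);p=np.array(s['position'])
L=(W-p)@R*1000
vv,uu=np.mgrid[:420,:560]
z=L[...,2]
m=(abs(L[...,0])<25)&(abs(L[...,1])<25)&(uu>240)&(uu<315)
for lo,hi in((-60,-35),(-35,-10),(-10,3),(3,20),(20,40),(40,70)):
    k=m&(z>lo)&(z<hi);Q=L[k]
    if len(Q): print(lo,hi,len(Q),Q.min(0).round(1),Q.max(0).round(1),np.median(Q,0).round(1))
k=m&(z<-36); print(cv2.minEnclosingCircle(L[k][:,:2].astype(np.float32)))
"
```

```text
-60 -35 4050 [-13.3 -15.3 -43.8] [ 13.   13.6 -35. ] [  2.4  -0.9 -41.7]
-35 -10 2278 [-12.6 -17.4 -35. ] [ 13.   15.7 -10. ] [ 10.2  -0.7 -23.6]
-10 3 757 [  2.5 -18.  -10. ] [12.7 16.3  3. ] [10.2 -0.6 -4.8]
3 20 1113 [  0.3 -18.1   3. ] [17.7 15.9 14.6] [11.8 -0.6  8.1]
20 40 136 [ 4.9 -9.6 30.5] [10.4  8.4 40. ] [ 9.5 -0.6 36.1]
40 70 97 [  3.5 -10.5  40. ] [10.3  9.3 64.3] [ 8.1 -0.6 42.8]
((-0.9879130721092224, -0.9558010101318359), 18.02543067932129)
```

Request:
{"method": "jog_arm", "body": {"plan": "0 0 0 1.2 0 0 255;0 0 0 2.4 0 0 255;0 0 0 1.2 0 0 255;0 0 0 0 0 1.5 255;0 0 0 0 0 1.5 255;0 0 0 0 0 1.3 255;0 0 0 0 0 0 255;0 0 0 0 0 0 255;0 0 0 0 0 0 255"}}

```text
time_s: 6.78
position: [0.6485, -0.1008, 0.1364]
tool_rot: [[0.938, 0.347, 0.001], [0.347, -0.938, -0.0], [0.001, 0.001, -1.0]]
ft_force: [0.1, -0.5, -2.7]
grip_width: 0.0244
gripper_force: 59.5
```

```bash
python3 -c "
from h import *
im=imaging.get_image('wrist');W=cloud(im);save(im,'w3',(180,60,380,300),2.4)
m=(W[...,2]>.055)&(W[...,2]<.065)&(np.hypot(W[...,0]-.6495,W[...,1]+.1008)<.045)
r=cv2.minAreaRect(W[m][:,:2].astype(np.float32)*1000);print(m.sum(),r)
delta(.6475,-.0992,.0741);delta(.6495,-.1008,.0741)
"
```

```text
3029 ((648.0154418945312, -98.97278594970703), (59.47261047363281, 48.28965377807617), 16.64784812927246)
pos [ 0.6486 -0.1009  0.1366] yaw 20.3 delta cm [-0.05 -0.21  6.25] len 6.3
pos [ 0.6486 -0.1009  0.1366] yaw 20.3 delta cm [0.08 0.01 6.25] len 6.3
```

View pics/w3.png

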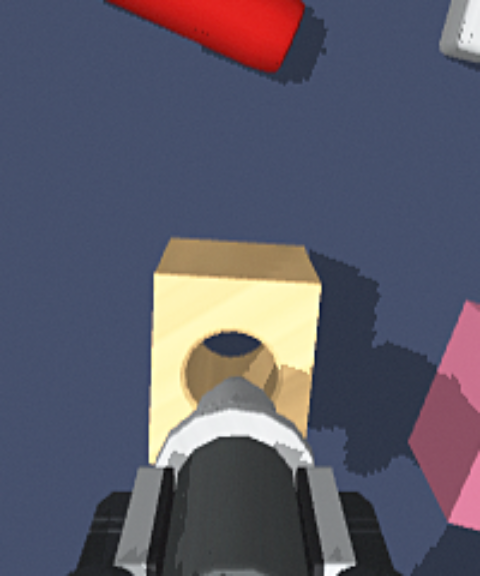

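The nose at (235,385) sits over the mouth of the hole, centred at about (231,372). It needs about a 1 mm shift. I'll descend carefully.

Request:
{"method": "jog_arm", "body": {"plan": "0 0 0 0 -0.12 0 255;0 0 0 0 0 1 255;0 0 0 0 0 1 255;0 0 0 0 0 1 255;0 0 0 0 0 0 255"}}

```text
time_s: 7.25
position: [0.6465, -0.0997, 0.1022]
tool_rot: [[0.938, 0.346, -0.005], [0.346, -0.938, 0.002], [-0.004, -0.003, -1.0]]
ft_force: [-0.6, 0.8, -2.6]
grip_width: 0.0248
gripper_force: 59.5
```

Request:
{"method": "jog_arm", "body": {"plan": "0 0 0 0 0 0.7 255;0 0 0 0 0 0.7 255;0 0 0 0 0 0.6 255;0 0 0 0 0 0.3 255;0 0 0 0 0 0.2 255;0 0 0 0 0 0 255;0 0 0 0 0 0 255"}}

```text
time_s: 7.83
position: [0.6479, -0.1001, 0.0805]
tool_rot: [[0.938, 0.347, 0.0], [0.347, -0.938, -0.0], [0.0, 0.0, -1.0]]
ft_force: [-0.3, -0.1, -2.0]
grip_width: 0.0249
gripper_force: 59.5
```

Request:
{"method": "jog_arm", "body": {"plan": "0 0 0 0 0 0.3 255;0 0 0 0 0 0.2 255;0 0 0 0 0 0.1 255;0 0 0 0 0 0 255;0 0 0 0 0 0 255"}}

```text
time_s: 8.25
position: [0.6478, -0.1, 0.0743]
tool_rot: [[0.938, 0.346, 0.0], [0.346, -0.938, 0.0], [0.0, 0.0, -1.0]]
ft_force: [-0.4, 0.5, -2.0]
grip_width: 0.0248
gripper_force: 59.8
```

Request:
{"method": "jog_arm", "body": {"plan": "0 0 0 0 0 0.1 255;0 0 0 0 0 0.05 255;0 0 0 0 0 0 255;0 0 0 0 0 0 255"}}

```text
time_s: 8.58
position: [0.6479, -0.1001, 0.0741]
tool_rot: [[0.938, 0.347, 0.001], [0.347, -0.938, -0.0], [0.001, 0.001, -1.0]]
ft_force: [-3.3, 1.2, 5.8]
grip_width: 0.0248
gripper_force: 60.6
```

Seated on the collar. Now release and retract.

Request:
{"method": "jog_arm", "body": {"plan": "0 0 0 0 0 0 150;0 0 0 0 0 0 100;0 0 0 0 0 0 0;0 0 0 0 0 0 0;0 0 0 0 0 0 0;0 0 0 0 0 0 0;0 0 0 0 0 -1 0;0 0 0 0 0 -2 0;0 0 0 0 0 -2 0;0 0 0 0 0 -2 0"}}

```text
time_s: 9.42
position: [0.6478, -0.1, 0.1444]
tool_rot: [[0.938, 0.346, 0.0], [0.346, -0.938, -0.0], [0.0, 0.0, -1.0]]
ft_force: [0.3, -0.3, 0.7]
grip_width: 0.0851
gripper_force: 0.0
```

Request:
{"method": "jog_arm", "body": {"plan": "0 0 0 -1 -1 -2 0;0 0 0 -1.5 -3 -2 0;0 0 0 -1.5 -3 0 0;0 0 0 -1.5 -3 0 0;0 0 0 -1 -2 0 0;0 0 0 0 0 0 0;0 0 0 0 0 0 0"}}

```text
time_s: 10.0
position: [0.5451, -0.0095, 0.1841]
tool_rot: [[0.938, 0.348, 0.002], [0.348, -0.938, -0.001], [0.001, 0.001, -1.0]]
ft_force: [0.3, -0.6, 0.1]
grip_width: 0.0852
gripper_force: 0.0
```

```bash
python3 -c "
from h import *
im=imaging.get_image('wrist');W=cloud(im);save(im,'w4')
for n,x,y in(('nogo',.6233,.0466),('go',.648,-.1)):
    m=(W[...,2]>.055)&(W[...,2]<.0635)&(np.hypot(W[...,0]-x,W[...,1]-y)<.045)
    r=cv2.minAreaRect(W[m][:,:2].astype(np.float32)*1000);print(n,m.sum(),r,np.median(W[m][:,2]))
    if n=='nogo': delta(r[0][0]/1000,r[0][1]/1000,.016)
m=(W[...,2]>.105)&(W[...,2]<.13)&(np.hypot(W[...,0]-x,W[...,1]-y)<.045)
print(W[m].min(0),W[m].max(0),np.percentile(W[m][:,2],[50,95]))
"
```

```text
nogo 4951 ((621.406494140625, 48.54462432861328), (60.16435623168945, 48.0953369140625), 18.900527954101562) 0.06056643705234388
pos [ 0.5457 -0.0102  0.1837] yaw 20.3 delta cm [ 9.11 -2.9  16.78] len 19.3
go 2941 ((647.3523559570312, -99.00056457519531), (60.191673278808594, 49.31185531616211), 16.53844451904297) 0.060549437095237135
[ 0.63435125 -0.11188031  0.10504723] [ 0.66006393 -0.08621831  0.11878223] [0.11624665 0.11758497]
```

View pics/w4.png

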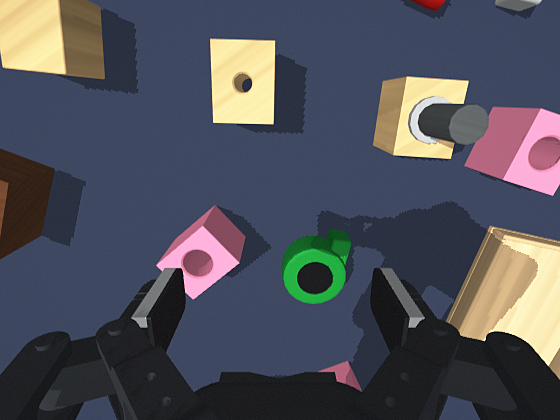

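Picture: the gauge stands in the go block at (440,120), collar on the block's top. The no-go block is at (243,82). Next I'll grasp it across its 48 mm side.

Request:
{"method": "jog_arm", "body": {"plan": "0 0 0 2 -0.6 0 0;0 0 0 3 -1 0 0;0 0 0 3 -0.9 0 0;0 0 0 1.15 -0.3 0 0;0 0 1.4 0 0 0 0;0 0 0 0 0 2.5 0;0 0 0 0 0 3 0;0 0 0 0 0 1.5 0;0 0 0 0 0 0 0;0 0 0 0 0 0 0"}}

```text
time_s: 10.88
position: [0.6214, 0.047, 0.1128]
tool_rot: [[0.947, 0.322, -0.001], [0.322, -0.947, -0.0], [-0.001, -0.0, -1.0]]
ft_force: [0.2, 0.3, 0.1]
grip_width: 0.0857
gripper_force: 0.0
```

```bash
python3 -c "
from h import *
delta(.6223,.0475,.026)
"
```

```text
pos [0.6214 0.047  0.1128] yaw 18.8 delta cm [ 0.11 -0.02  8.68] len 8.7
```

Request:
{"method": "jog_arm", "body": {"plan": "0 0 0 0.1 0 1.5 0;0 0 0 0 0 2.5 0;0 0 0 0 0 2.5 0;0 0 0 0 0 1.5 0;0 0 0 0 0 0.7 0;0 0 0 0 0 0 0;0 0 0 0 0 0 160;0 0 0 0 0 0 255;0 0 0 0 0 0 255;0 0 0 0 0 0 255", "grip_force": 35}}

```text
time_s: 11.72
position: [0.6231, 0.0481, 0.0273]
tool_rot: [[0.946, 0.323, 0.003], [0.323, -0.946, -0.0], [0.002, 0.001, -1.0]]
ft_force: [-1.3, -0.8, 6.6]
grip_width: 0.0477
gripper_force: 37.5
```

Request:
{"method": "jog_arm", "body": {"plan": "0 0 0 0 0 0 255;0 0 0 0 0 0 255;0 0 0 0 0 0 255"}}

```text
time_s: 11.97
position: [0.6231, 0.0481, 0.0274]
tool_rot: [[0.946, 0.323, 0.003], [0.323, -0.946, -0.0], [0.003, 0.001, -1.0]]
ft_force: [-0.8, -0.5, 6.5]
grip_width: 0.0478
gripper_force: 37.4
```

Request:
{"method": "jog_arm", "body": {"plan": "0 0 0 0 0 -0.7 255;0 0 0 0 0 -1.5 255;0 0 0 0 0 -2.5 255;0 0 0 0 0 -3 255;0 0 0 0 0 -3 255;0 0 0 -1 0 -1.5 255;0 0 0 -3 0 -0.5 255;0 0 0 -3.5 0 0 255;0 0 0 -3.5 0 0 255;0 0 0 -2 1 0 255"}}

```text
time_s: 12.8
position: [0.4988, -0.0025, 0.1532]
tool_rot: [[0.946, 0.325, -0.002], [0.325, -0.946, 0.001], [-0.002, -0.001, -1.0]]
ft_force: [1.8, -0.6, -0.9]
grip_width: 0.0477
gripper_force: 36.5
```

```bash
python3 -c "
from h import *
s=env.observe();print(s['ft_force'],s['grip_width'],s['gripper_force'])
delta(.500,-.328,.0325)
"
```

```text
[ 1.76156097 -0.61341321 -0.91544089] 0.047668582636827286 36.53893701732159
pos [ 0.4988 -0.0025  0.1532] yaw 18.9 delta cm [-10.43  30.84  12.05] len 34.7
```

Request:
{"method": "jog_arm", "body": {"plan": "0 0 0 -0.6 1.8 0 255;0 0 0 -1.1 3.3 0 255;0 0 0 -1.2 3.5 0 255;0 0 0 -1.2 3.5 0 255;0 0 0 -1.2 3.5 0 255;0 0 0 -1.2 3.5 0 255;0 0 0 -1.2 3.5 0 255;0 0 0 -1.2 3.5 0 255;0 0 0 -1 3 0 255;0 0 0 -0.5 1.7 0 255"}}

```text
time_s: 13.63
position: [0.5031, -0.3317, 0.153]
tool_rot: [[0.947, 0.321, 0.0], [0.321, -0.947, -0.001], [-0.0, 0.001, -1.0]]
ft_force: [-0.4, 0.5, -0.9]
grip_width: 0.0475
gripper_force: 36.7
```

Request:
{"method": "jog_arm", "body": {"plan": "0 0 4 0 0 0 255;0 0 4 0 0 0 255;0 0 3 0 0 0 255;0 0 0 0 0 0 255;0 0 0 0 0 0 255"}}

```text
time_s: 14.05
position: [0.5037, -0.3281, 0.1531]
tool_rot: [[0.99, 0.139, -0.0], [0.139, -0.99, 0.0], [-0.0, -0.0, -1.0]]
ft_force: [-0.3, 0.9, -1.7]
grip_width: 0.0475
gripper_force: 36.7
```

```bash
python3 -c "
from h import *
delta(.500,-.328,.0325)
im=imaging.get_image('wrist');W=cloud(im);save(im,'w5')
"
```

```text
pos [ 0.5037 -0.3281  0.1531] yaw 8.0 delta cm [-0.36 -0.06 12.06] len 12.1
```

View pics/w5.png

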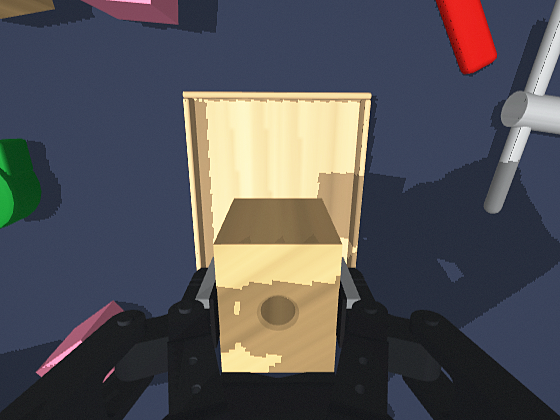

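The block is held upright with its top at (278,310), over the tray spanning columns 185–370. Now lower it.

Request:
{"method": "jog_arm", "body": {"plan": "0 0 0 -0.3 0 1.5 255;0 0 0 0 0 2.5 255;0 0 0 0 0 2.5 255;0 0 0 0 0 2.5 255;0 0 0 0 0 1.5 255;0 0 0 0 0 0.7 255;0 0 0 0 0 0.4 255;0 0 0 0 0 0.2 255;0 0 0 0 0 0 255;0 0 0 0 0 0 255"}}

```text
time_s: 14.93
position: [0.5012, -0.3291, 0.0358]
tool_rot: [[0.991, 0.137, 0.001], [0.137, -0.991, -0.001], [0.001, 0.001, -1.0]]
ft_force: [0.0, -0.2, -1.3]
grip_width: 0.0474
gripper_force: 36.6
```

Request:
{"method": "jog_arm", "body": {"plan": "0 0 0 0 0 0.2 255;0 0 0 0 0 0.1 255;0 0 0 0 0 0.05 255;0 0 0 0 0 0 255;0 0 0 0 0 0 255"}}

```text
time_s: 15.35
position: [0.5009, -0.3289, 0.0324]
tool_rot: [[0.991, 0.137, 0.001], [0.137, -0.991, -0.001], [0.001, 0.001, -1.0]]
ft_force: [-2.0, 0.1, 5.2]
grip_width: 0.0479
gripper_force: 37.4
```

Contact at the expected height, so I'll release and retreat.

Request:
{"method": "jog_arm", "body": {"plan": "0 0 0 0 0 0 150;0 0 0 0 0 0 80;0 0 0 0 0 0 0;0 0 0 0 0 0 0;0 0 0 0 0 0 0;0 0 0 0 0 -1 0;0 0 0 0 0 -2 0;0 0 0 0 0 -3 0;0 0 0 0 0 -3 0;0 0 0 0 0 -3 0"}}

```text
time_s: 16.18
position: [0.5006, -0.3285, 0.1534]
tool_rot: [[0.991, 0.137, 0.0], [0.137, -0.991, -0.0], [0.0, 0.0, -1.0]]
ft_force: [0.4, -0.1, 0.4]
grip_width: 0.0853
gripper_force: 0.0
```

Request:
{"method": "jog_arm", "body": {"plan": "0 0 0 -2 0 -2 0;0 0 0 -3 0 -1 0;0 0 0 -3 0 0 0;0 0 0 -3 0 0 0;0 0 0 -3 0 0 0;0 0 0 -1 0 0 0;0 0 0 0 0 0 0;0 0 0 0 0 0 0"}}

```text
time_s: 16.85
position: [0.3525, -0.3495, 0.182]
tool_rot: [[0.991, 0.136, 0.001], [0.136, -0.991, -0.001], [0.001, 0.001, -1.0]]
ft_force: [-0.0, 0.2, 0.2]
grip_width: 0.0852
gripper_force: 0.0
```

```bash
python3 -c "
from h import *
im=imaging.get_image('scene');W=cloud(im)
save(im,'s2',(90,140,420,360),2.4)
im=imaging.get_image('wrist');W=cloud(im)
m=(W[...,2]>.05)&(W[...,2]<.085)&(np.hypot(W[...,0]-.5,W[...,1]+.328)<.05)
print(m.sum(),cv2.minAreaRect(W[m][:,:2].astype(np.float32)*1000),np.percentile(W[m][:,2],[5,50,95]))
"
```

```text
3061 ((483.12506103515625, -330.609130859375), (28.174991607666016, 48.02348709106445), 8.225736618041992) [0.06310371 0.0654923  0.06680109]
```

View pics/s2.png

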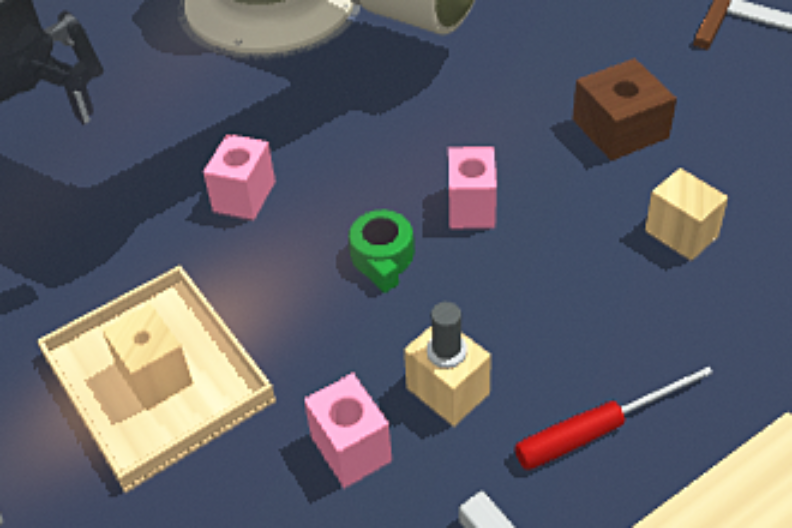

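The reject block stands upright in the tray at (147,355), with its top measured at 65 mm as expected. The gauge is fully home in the go block at (447,350).

```bash
python3 -c "
from rig import job
print(job.close_job())"
```

```text
the job is handed in; nothing more can be done
None
```

The gauge is fully home in the large-hole block, the small-hole block stands upright in the reject tray, and the job was handed in at about 17 s; no verdict was returned.

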